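Espresso cups onto their saucers

ROBOT

A 6-joint arm with a two-finger parallel gripper is mounted at the origin on the work surface. World frame = base frame: x ahead of the robot, y to its left, z up, the work surface at z = 0. Lengths are in mm, angles in rad, forces in N, time in s.
With the tool pointing down it reaches from about 275 to 1000 mm from the base axis. Payload 8.4 kg.
Tool frame: the origin (TCP) lies at the very end of the fingers, on their centre line; the grasp point (between the pads) lies 19 mm behind it; z points along the fingers, y is the line along which they close (so a half turn about z gives the same grasp; the last joint's range is limited). The gripper opens to 85 mm and grips with 20 to 120 N. Pads are 22 mm wide; open, the fingers measure 114 mm over their backs; the gripper's body (76 mm by 85 mm) begins 54 mm behind the grasp point. The pads swing forward as they close: fully open they stand 13 mm farther back than shut.
Start: joints at [1.169, 0.353, 1.633, -0, 1.155, -0.002], TCP at [243.27, 575.715, 231.281] pointing down, gripper open.
Joint ranges: [-2.63, 2.63], [-0.92, 2.1], [0.06, 2.66], [-1.3, 4.44], [0, 2.69], [-3.02, 3.02]. Speed limits (rad/s): [2.22, 2.22, 2.79, 3.14, 3.14, 3.14].

INTERFACE

Orientations are given as [roll, pitch, yaw] about the fixed x, y, z axes, in that order (R = Rz(yaw) Ry(pitch) Rx(roll)).
In Python, from rig import sensors, grab_frame, camera_params, order gives the robot as it stands. The module is installed in compiled form; this text tells all that it offers.
- The arm moves only by the tool move_arm, never from a script. Its argument "motion" is a list of rows, each a list of 7 numbers: the turn, a rotation vector about the tool's x, y, z in fractions of the full range, 1 being 180 degrees, then the shift along the tool's x, y, z in fractions of the full range, 1 being 0.4 m, then the finger opening in m, from 0 to 0.0854. A call has 1 to 8 rows; each row is the pose to reach, as a shift and turn from the pose commanded when the call began, along the tool's axes at that moment; what a row does not reach only later rows make up. A row lasts 1/8 s, in which the tool goes at most 62.5 mm and 10.7 degrees, less where a joint would pass 70% of its speed; a pose out of reach is approached as far as the arm can. A call with a gripper value outside its range is refused whole. The fingers move at their own pace and stop on an object; "grip_force" is the grip in N (left out, the last holds). Time passes only in rows, so rows that repeat a pose let the fingers close. It gives the time, the measured TCP pose, the force, the opening and the grip force at its end, in the units of the state.
- sensors.sense(): the state, without advancing time (a new reading comes with each control period).
- grab_frame(name): name is "scene" or "side" or "wrist"; returns (picture, depth): 420x560x3 uint8, red, green, blue; 420x560 float32, mm along the optical axis (not along the pixel's ray), 0 where there is no reading.
- camera_params(name): a dict with "camera_matrix" (3x3 intrinsics, pixels), "world_from_camera" (4x4, takes a point from camera to world coordinates). Camera axes: x right, y down, z forward; pixel columns grow to the right and rows downward; lengths in mm; the calibration is good to about 2 mm. A picture is of the moment at which its call begins: read the wrist's pose just before it. camera_params takes no time and is no camera call; for the wrist camera it gives the pose at the moment of the call.
- order.sign_off(): hands the job in; it is judged then, once.
The state is a dict: "clock": time; "qpos": joint angles; "qvel": joint speeds; "joint_efforts": joint torques, N m; "eef_pos": TCP position; "tcp_rot": TCP orientation; "contact_force": force on the tool from outside, world axes, zero at the start; "wrist_torque": the same for the moment, N m; "opening": opening from 0.0 (shut) to 1.0 (fully open); "grasp_force": force on a finger pad.
Only numpy, scipy, OpenCV 4.12 (cv2) and the standard library are available. Lean on these libraries where they do the work, as an engineer would, in place of code of your own. Each camera call takes 0.05 s, during which the arm holds its last target. There are 200 camera calls.

TASK

Set out the coffee: put each of the four small espresso cups (white, blue, terracotta, green) upright in the middle of the saucer of its own colour, setting it down gently without letting it drop, so that it stands flat. Leave the saucers where they lie, and do not disturb the big blue mug or the steel scoop.

Things in the scene. Friction and masses are not known exactly. Their poses are not given: they have to be found in the camera images.
- cup_white: small white espresso cup, open top, 56 mm across, 58 mm high, 40 mm foot flaring to 55 mm at 14 mm height, nearly cylindrical above, wall 3.5 mm, 0.11 kg, upright. Origin: centre of the underside; z up. Its loop handle points along its +y, reaching 48 mm from the axis between 18 and 51 mm height; the sides along its x are free to grip
- cup_blue: small blue espresso cup, open top, 56 mm across, 58 mm high, 40 mm foot flaring to 55 mm at 14 mm height, nearly cylindrical above, wall 3.5 mm, 0.11 kg, upright. Origin: centre of the underside; z up. Its loop handle points along its +y, reaching 48 mm from the axis between 18 and 51 mm height; the sides along its x are free to grip
- cup_terracotta: small terracotta (brick red) espresso cup, open top, 56 mm across, 58 mm high, 40 mm foot flaring to 55 mm at 14 mm height, nearly cylindrical above, wall 3.5 mm, 0.11 kg, upright. Origin: centre of the underside; z up. Its loop handle points along its +y, reaching 48 mm from the axis between 18 and 51 mm height; the sides along its x are free to grip
- cup_green: small green espresso cup, open top, 56 mm across, 58 mm high, 40 mm foot flaring to 55 mm at 14 mm height, nearly cylindrical above, wall 3.5 mm, 0.11 kg, upright. Origin: centre of the underside; z up. Its loop handle points along its +y, reaching 48 mm from the axis between 18 and 51 mm height; the sides along its x are free to grip
- saucer_white: round white saucer, 112 mm across the rim, 14 mm high at the rim, lying loose on the shelf (0.18 kg). Origin: centre of its underside; z up. Its inside is flat for about 80 mm across, 5 mm above the underside, then slopes up to the rim; turning it makes no difference
- saucer_blue: round blue saucer, 112 mm across the rim, 14 mm high at the rim, lying loose on the shelf (0.18 kg). Origin: centre of its underside; z up. Its inside is flat for about 80 mm across, 5 mm above the underside, then slopes up to the rim; turning it makes no difference
- saucer_terracotta: round terracotta (brick red) saucer, 112 mm across the rim, 14 mm high at the rim, lying loose on the shelf (0.18 kg). Origin: centre of its underside; z up. Its inside is flat for about 80 mm across, 5 mm above the underside, then slopes up to the rim; turning it makes no difference
- saucer_green: round green saucer, 112 mm across the rim, 14 mm high at the rim, lying loose on the shelf (0.18 kg). Origin: centre of its underside; z up. Its inside is flat for about 80 mm across, 5 mm above the underside, then slopes up to the rim; turning it makes no difference
- mug: big blue mug, about 80 mm across and 85 mm high with a handle along its +y (reaching about 75 mm from the axis), standing among the cups and saucers; not an espresso cup, it stays. Origin: centre of its underside, z up
- scoop: steel coffee scoop lying among the cups and saucers, round bowl 40 mm across and 22 mm high with a flat handle reaching 112 mm along its -x; it stays. Origin: centre of the underside of the bowl, z up

How it is judged (in metres and radians):
At the end, for the whole second after the job is handed in: Each small cup stands upright (within 0.1 rad), released and at rest, on the flat inside of the saucer of its own colour, centred within 12 mm; each saucer lies flat within 30 mm of where it was at the start (horizontal distance between cup_white and saucer_white below 0.012 m and z of cup_white in the frame of saucer_white between 0.002 and 0.009 m and angle between each of cup_white, saucer_white, cup_blue, saucer_blue, cup_terracotta, saucer_terracotta, cup_green, saucer_green's own z axis and vertical below 0.1 rad and distance of each of saucer_white, saucer_blue, saucer_terracotta, saucer_green from where it was at the start of the episode below 0.03 m and linear speed of each of cup_white, saucer_white, cup_blue, saucer_blue, cup_terracotta, saucer_terracotta, cup_green, saucer_green below 0.02 m/s and angular speed of each of cup_white, cup_blue, cup_terracotta, cup_green below 0.2 rad/s and horizontal distance between cup_blue and saucer_blue below 0.012 m and z of cup_blue in the frame of saucer_blue between 0.002 and 0.009 m and horizontal distance between cup_terracotta and saucer_terracotta below 0.012 m and z of cup_terracotta in the frame of saucer_terracotta between 0.002 and 0.009 m and horizontal distance between cup_green and saucer_green below 0.012 m and z of cup_green in the frame of saucer_green between 0.002 and 0.009 m); the robot touches nothing.
It fails at once if a cup is dropped or flung (moves faster than 0.5 m/s with no finger touching it, a fall of about 13 mm) ((linear speed of cup_white above 0.5 m/s and contact force between the fingers and cup_white below 0.1 N) or (linear speed of cup_blue above 0.5 m/s and contact force between the fingers and cup_blue below 0.1 N) or (linear speed of cup_terracotta above 0.5 m/s and contact force between the fingers and cup_terracotta below 0.1 N) or (linear speed of cup_green above 0.5 m/s and contact force between the fingers and cup_green below 0.1 N)).
It fails at once if the big mug is shifted more than 20 mm or tipped (distance of mug from where it was at the start of the episode above 0.02 m or angle between mug's own z axis and vertical above 0.3 rad).
It fails at once if the scoop is shifted more than 20 mm (distance of scoop from where it was at the start of the episode above 0.02 m).
It also fails if it takes over 115 s, if anything falls off the work surface, if the arm or the gripper's body presses on something with over 40 N, if the wrist force passes 120 N, or if a joint passes its speed limit or range.

## Working session

There is one attempt and no reset: what is moved stays moved. The work goes in short steps, Python scripts to look and compute and a tool call to move; the robot and the scene stay as the last step left them, time stands still between calls to the robot, and variables do not carry over. Pictures are saved under pics/ and viewed, at most 14 in all, crops included, and the job is handed in when it is done.

Besides the shell and the picture viewer there is one more tool, called after ">>>" by a JSON object that holds its "op" and its "data". move_arm: Moves the arm, as the interface text tells. Its arguments: {"type":"object","properties":{"motion":{"type":"array","items":{"type":"array","items":{"type":"number"}}},"grip_force":{"type":"number"}},"required":["motion"]}

```bash
mkdir -p pics; python3 - <<'E'
from rig import sensors, grab_frame, camera_params
import cv2,numpy as np
s=sensors.sense();print(s)
for n in("scene","side","wrist"):
    p=camera_params(n);im,d=grab_frame(n)
    np.savez(f"pics/{n}0.npz",im=im,d=d,K=p["camera_matrix"],T=p["world_from_camera"])
    cv2.imwrite(f"pics/{n}0.png",im[:,:,::-1]);print(n,np.round(p["camera_matrix"],1).tolist(),np.round(p["world_from_camera"],3).tolist())
E
```

```text
{'clock': 0.0, 'qpos': array([ 1.16859910e+00,  3.53650510e-01,  1.63417025e+00,  1.53353124e-05,
        1.15519080e+00, -2.40651709e-03]), 'qvel': array([ 0.00030759, -0.00071726, -0.00083213, -0.00044464, -0.0006206 ,
       -0.00047574]), 'joint_efforts': array([-5.81874883e-04, -6.05257058e+01, -3.42070985e+01, -1.08515933e-04,
        9.58340010e-03,  1.54253399e-05]), 'eef_pos': array([243.07164613, 575.25909779, 230.54475304]), 'tcp_rot': array([-3.14017379e+00, -1.74356186e-05,  2.74179573e+00]), 'contact_force': array([ 0.23381447, -0.69285577, -0.18477675]), 'wrist_torque': array([-0.00565293,  0.03585827, -0.01213637]), 'grasp_force': 0.0, 'opening': 1.0019775177217414}
scene [[526.8, 0.0, 282.5], [0.0, 526.8, 199.2], [0.0, 0.0, 1.0]] [[-0.682, 0.443, -0.582, 1172.629], [0.732, 0.4, -0.552, 631.248], [-0.012, -0.802, -0.597, 729.494], [0.0, 0.0, 0.0, 1.0]]
side [[461.5, 0.0, 279.3], [0.0, 461.5, 206.0], [0.0, 0.0, 1.0]] [[-0.984, -0.128, 0.121, 338.928], [-0.175, 0.63, -0.757, 962.079], [0.021, -0.766, -0.643, 847.112], [0.0, 0.0, 0.0, 1.0]]
wrist [[350.4, 0.0, 279.9], [0.0, 350.4, 212.2], [0.0, 0.0, 1.0]] [[0.388, 0.882, 0.267, 175.526], [0.922, -0.371, -0.114, 604.408], [-0.001, 0.29, -0.957, 372.953], [0.0, 0.0, 0.0, 1.0]]
```

View pics/scene0.png

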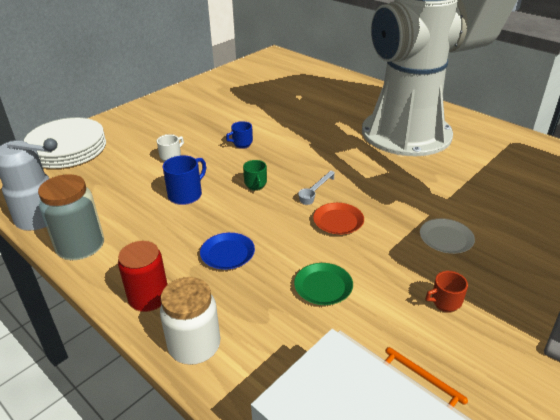

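View pics/side0.png

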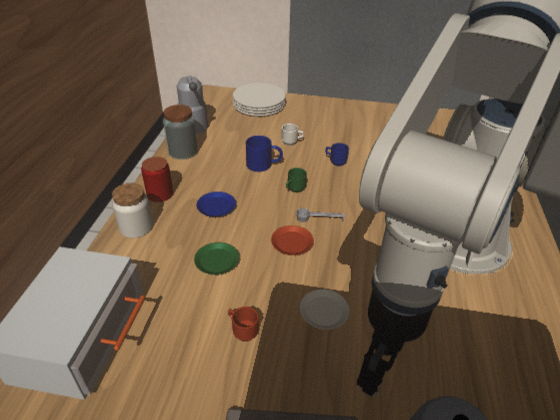

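The scene shows the cups white (169,148), blue (242,135), green (255,175) and terracotta (450,291). The saucers are blue (227,252), green (323,284), terracotta (338,219) and white (447,236). The mug is at (183,180) and the scoop at (307,196). Next I fit positions from depth.

```bash
cat > h.py <<'E'
import numpy as np
from scipy.optimize import least_squares
def cloud(f):
    z=np.load(f);d=z["d"].astype(float);K=z["K"];T=z["T"]
    v,u=np.mgrid[:d.shape[0],:d.shape[1]]
    P=np.stack([(u-K[0,2])/K[0,0]*d,(v-K[1,2])/K[1,1]*d,d],-1)@T[:3,:3].T+T[:3,3]
    P[d==0]=np.nan
    return P,z["im"]
def circ(p,c0,r):
    return least_squares(lambda c:np.hypot(*(p-c).T)-r,c0,loss="soft_l1",f_scale=1.5).x
E
python3 - <<'E'
from h import *
S,ims=cloud("pics/scene0.npz");D,imd=cloud("pics/side0.npz")
seeds=dict(cw=(169,148),cb=(242,135),cg=(255,175),ct=(450,291),sb=(227,252),sg=(323,284),st=(338,219),sw=(447,236),mug=(183,180),scoop=(307,196))
side=dict(cw=(291,134),cb=(340,154),cg=(297,180),ct=(246,324),sb=(217,205),sg=(217,258),st=(293,240),sw=(325,309),mug=(259,154),scoop=(303,215))
for n,(u,v) in seeds.items():
    for cam,P,(a,b) in(("scene",S,(u,v)),("side",D,side[n])):
        c0=np.nanmedian(P[b-3:b+4,a-3:a+4].reshape(-1,3),0)[:2]
        Q=P.reshape(-1,3);Q=Q[~np.isnan(Q[:,0])]
        c=c0
        for _ in range(4):
            r=np.hypot(*(Q[:,:2]-c).T)
            if n[0]=='s' and n!='scoop':
                m=(Q[:,2]>11)&(Q[:,2]<25)&(r<68); c=circ(Q[m,:2],c,54.5)
            else:
                R,lo,hi=(28,22,56) if n[0]=='c' else (40,20,80) if n=='mug' else (20,8,30)
                k=Q[(r<R+8)]
                m=(r<R+(10 if _<2 else 3))&(Q[:,2]>lo)&(Q[:,2]<hi)&((r>R-7)|(_<2)); c=circ(Q[m,:2],c,R-0.5)
        r=np.hypot(*(Q[:,:2]-c).T)
        h=(r>33)&(r<50)&(Q[:,2]>20)&(Q[:,2]<55)
        ha=np.degrees(np.arctan2(*(np.median(Q[h,:2],0)-c)[::-1])) if n[0]=='c' and h.sum() else None
        ztop=np.percentile(Q[(r<30),2],98); fl=np.median(Q[r<20,2])
        print(n,cam,c.round(1),m.sum(),"h",h.sum(),ha,"ztop",ztop.round(1),fl.round(1))
E
```

```text
cw scene [ 553.8 -335.9] 125 h 101 -137.75645465335134 ztop 57.9 33.5
cw side [ 524.4 -375.9] 216 h 23 177.89671841991338 ztop 57.4 0.9
cb scene [ 400.6 -273.5] 143 h 86 170.68543675117047 ztop 55.5 -0.5
cb side [ 350.7 -287.7] 253 h 25 -10.637050862562806 ztop 58.4 -2.4
cg scene [ 511.8 -105. ] 155 h 86 178.47544732264677 ztop 55.7 -0.4
cg side [ 463.1 -124.5] 290 h 27 61.194801477288536 ztop 57.8 -1.1
ct scene [497.4 395. ] 818 h 66 -26.115730043530625 ztop 58.6 -0.1
ct side [494.8 399.7] 486 h 33 -27.36089514773813 ztop 58.4 2.5
sb scene [675.2   3.5] 310 h 0 None ztop 7.3 4.7
sb side [672.3   7.2] 132 h 0 None ztop 7.8 3.9
sg scene [615.7 204.8] 408 h 0 None ztop 7.3 4.8
sg side [612.8 208.8] 187 h 0 None ztop 6.9 4.3
st scene [442.4 104.7] 248 h 0 None ztop 7.0 4.6
st side [439.2 108.7] 168 h 0 None ztop 7.2 4.0
sw scene [338.2 307. ] 288 h 0 None ztop 7.4 4.6
sw side [335.7 311.2] 283 h 0 None ztop 7.0 4.1
mug scene [ 643.9 -164.4] 303 h 256 None ztop 2.2 -0.5
mug side [ 580.7 -151.3] 171 h 140 None ztop 2.6 -0.9
scoop scene [428.4   1.4] 164 h 16 None ztop 22.4 10.6
scoop side [425.1   5.1] 108 h 7 None ztop 21.7 8.5
```

```bash
python3 - <<'E'
from h import *
import cv2
rough=dict(cw=(540,-356,28),cb=(376,-280,28),cg=(487,-115,28),ct=(496,397,28),mug=(612,-220,40))
for cam in("scene","side"):
    P,im=cloud(f"pics/{cam}0.npz");Q=P.reshape(-1,3);Q=Q[~np.isnan(Q[:,0])]
    for n,(x,y,R) in rough.items():
        zt=58 if R==28 else 85
        m=(abs(Q[:,0]-x)<75)&(abs(Q[:,1]-y)<75)&(abs(Q[:,2]-zt+1)<(3))
        q=Q[m,:2]
        # grid search annulus then refine
        best=max(((np.sum((lambda r:(r>R-4.5)&(r<R+1))(np.hypot(*(q-(a,b)).T))),a,b) for a in np.arange(x-60,x+61,2) for b in np.arange(y-60,y+61,2)))
        c=np.array(best[1:]);r=np.hypot(*(q-c).T);c=circ(q[r<R+3],c,R-2)
        r=np.hypot(*(Q[:,:2]-c).T);h=(r>R+4)&(r<R+(22 if R==28 else 36))&(Q[:,2]>20)&(Q[:,2]<(53 if R==28 else 75))
        a=np.arctan2(*(Q[h,:2]-c).T[::-1]);hist,e=np.histogram(np.degrees(a),bins=24,range=(-180,180))
        print(cam,n,c.round(1),best[0],len(q),"handle",[(int(e[i]+7.5),int(hist[i])) for i in np.argsort(-hist)[:4]])
E
```

```text
scene cw [ 528.3 -379.1] 71 83 handle [(172, 16), (-172, 14), (-142, 0), (-157, 0)]
scene cb [ 353.8 -291. ] 63 80 handle [(-7, 26), (-22, 13), (-127, 3), (-172, 0)]
scene cg [ 466.  -128.2] 89 105 handle [(52, 23), (67, 10), (-142, 0), (-172, 0)]
scene ct [496.8 395.2] 196 205 handle [(-22, 65), (-37, 8), (-172, 0), (-157, 0)]
scene mug [ 603.  -227.2] 133 171 handle [(-172, 95), (172, 1), (-142, 0), (-157, 0)]
side cw [ 524.8 -374.8] 32 40 handle [(-172, 12), (172, 11), (97, 2), (-67, 1)]
side cb [ 350.5 -286.4] 37 49 handle [(-7, 17), (-22, 11), (-172, 0), (-157, 0)]
side cg [ 462.6 -124. ] 43 58 handle [(52, 20), (67, 9), (-82, 1), (-142, 0)]
side ct [494.9 399. ] 134 141 handle [(-22, 27), (-37, 6), (-172, 0), (-157, 0)]
side mug [ 599.6 -223.5] 58 72 handle [(-172, 70), (172, 2), (-97, 1), (-142, 0)]
```

```bash
python3 - <<'E'
import cv2,numpy as np
im=cv2.imread("pics/scene0.png");a=cv2.resize(im[110:220,140:350],None,fx=3.8,fy=3.8,interpolation=3)
cv2.imwrite("pics/c1.png",a)
E
```

```text
(no output)
```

View pics/c1.png

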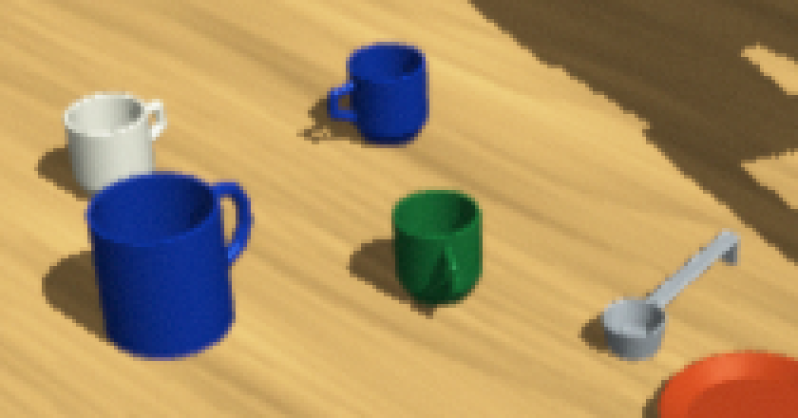

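All four cups have their handle directions fixed, and the two cameras agree apart from a constant offset of about 4 mm. Before moving I check for tall obstacles near the grasp and place points.

```bash
python3 - <<'E'
from h import *
T=dict(cw=(526.5,-377),cb=(352,-288.7),cg=(464.3,-126),ct=(496,397),sb=(674,5.4),sg=(614,207),st=(441,107),sw=(337,309))
P,_=cloud("pics/scene0.npz");Q=P.reshape(-1,3);Q=Q[~np.isnan(Q[:,0])]
Q=Q[(Q[:,2]>62)&(Q[:,2]<400)&(Q[:,0]>250)]
for n,t in T.items():
    d=np.hypot(*(Q[:,:2]-t).T);i=np.argsort(d)[:1]
    near=Q[d<150]
    print(n,Q[i].round(),d[i].round(), "zmax<150:",near[:,2].max().round() if len(near) else None)
print("box", Q[(Q[:,1]>250)][:,:].min(0).round(),Q[(Q[:,1]>250)].max(0).round())
E
```

```text
cw [[ 579. -263.   68.]] [125.] zmax<150: 87.0
cb [[ 534. -235.   67.]] [190.] zmax<150: None
cg [[ 536. -228.   65.]] [125.] zmax<150: 87.0
ct [[706. 420.  85.]] [211.] zmax<150: None
sb [[815. -17.  98.]] [142.] zmax<150: 112.0
sg [[745. 341. 105.]] [187.] zmax<150: None
st [[ 586. -191.   86.]] [331.] zmax<150: None
sw [[707. 401.  84.]] [381.] zmax<150: None
box [705. 334.  77.] [926. 548. 124.]
```

```bash
cat > plan.py <<'E'
import numpy as np
def step(p,q):  # p,q=(x,y,z,yawdeg) -> turn about tool z, shift m
    a=np.radians(p[3]);d=np.subtract(q[:3],p[:3])/1000
    return np.round([np.radians(p[3]-q[3]),d[0]*np.cos(a)+d[1]*np.sin(a),d[0]*np.sin(a)-d[1]*np.cos(a),-d[2]],4)
E
python3 - <<'E'
from plan import step
p=(243.27,575.7,231.3,157.1)
seq=[(495.9,397.1,110,154),(495.9,397.1,19,154),(495.9,397.1,90,154),(440.8,106.7,90,154)]
for q in seq: print(q,step(p,q));p=q
E
```

```text
(495.9, 397.1, 110, 154) [ 0.0541 -0.3022 -0.0662  0.1213]
(495.9, 397.1, 19, 154) [0.    0.    0.    0.091]
(495.9, 397.1, 90, 154) [ 0.     0.     0.    -0.071]
(440.8, 106.7, 90, 154) [ 0.     -0.0778 -0.2852 -0.    ]
```

Careful with the scale: shifts go in shares of 0.4 m and turns go in shares of 180 degrees. That gives: -0.302 m is -0.755, 0.121 m is 0.3025, 0.054 rad is 0.0172.

>>> {"op": "move_arm", "data": {"motion": [[0,0,0.0172,-0.755,-0.165,0.3025,0.085],[0,0,0.0172,-0.755,-0.165,0.3025,0.085],[0,0,0.0172,-0.755,-0.165,0.3025,0.085],[0,0,0.0172,-0.755,-0.165,0.3025,0.085],[0,0,0.0172,-0.755,-0.165,0.3025,0.085],[0,0,0.0172,-0.755,-0.165,0.3025,0.085],[0,0,0.0172,-0.755,-0.165,0.3025,0.085],[0,0,0.0172,-0.755,-0.165,0.3025,0.085]], "grip_force": 25}}

```text
clock: 1.15
eef_pos: [494.9, 398.5, 110.8]
tcp_rot: [3.141, -0.0, 2.689]
contact_force: [0.0, -0.1, 0.2]
opening: 0.992
grasp_force: 0.0
```

```bash
python3 - <<'E'
from rig import sensors, grab_frame, camera_params
import cv2,numpy as np
p=camera_params("wrist");im,d=grab_frame("wrist")
np.savez("pics/w1.npz",im=im,d=d,K=p["camera_matrix"],T=p["world_from_camera"]);cv2.imwrite("pics/w1.png",im[:,:,::-1])
s=sensors.sense();print(s["clock"],s["eef_pos"].round(1),s["tcp_rot"].round(4))
E
```

```text
1.2 [494.9 398.7 111. ] [3.1407 0.     2.6892]
```

View pics/w1.png

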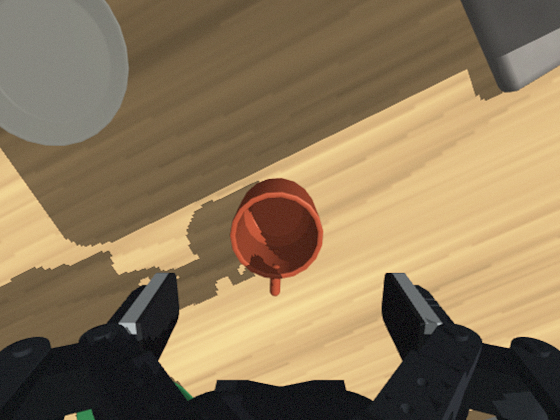

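The wrist view shows the cup at (277,234), between the fingertips (midpoint u≈280), with its handle along the tool x axis. I go down and grip.

>>> {"op": "move_arm", "data": {"motion": [[0,0,0,0,0,0.1125,0.085],[0,0,0,0,0,0.2275,0.085],[0,0,0,0,0,0.2275,0.085],[0,0,0,0,0,0.2275,0.04],[0,0,0,0,0,0.2275,0.04],[0,0,0,0,0,0.2275,0.04],[0,0,0,0,0,0.2275,0.04],[0,0,0,0,0,0.2275,0.04]], "grip_force": 25}}

```text
clock: 2.2
eef_pos: [496.8, 398.6, 21.7]
tcp_rot: [3.138, 0.001, 2.688]
contact_force: [-1.9, 0.9, 8.5]
opening: 0.632
grasp_force: 25.9
```

Scaled: -0.238 m is -0.595, -0.19 m is -0.475.

>>> {"op": "move_arm", "data": {"motion": [[0,0,0,0,0,-0.05,0.04],[0,0,0,0,0,-0.1125,0.04],[0,0,0,0,0,-0.1775,0.04],[0,0,0,-0.0325,-0.1125,-0.1775,0.04],[0,0,0,-0.065,-0.2375,-0.1775,0.04],[0,0,0,-0.0975,-0.3575,-0.1775,0.04],[0,0,0,-0.13,-0.475,-0.1775,0.04],[0,0,0,-0.162,-0.595,-0.1775,0.04]]}}

```text
clock: 3.2
eef_pos: [450.0, 153.8, 91.9]
tcp_rot: [3.14, 0.002, 2.688]
contact_force: [0.9, -0.8, -0.7]
opening: 0.633
grasp_force: 27.1
```

Scaled: -0.047 m is -0.1175, -0.024 m is -0.06.

>>> {"op": "move_arm", "data": {"motion": [[0,0,0,-0.0163,-0.06,0,0.04],[0,0,0,-0.0325,-0.1175,0,0.04],[0,0,0,-0.0325,-0.1175,0,0.04],[0,0,0,-0.0325,-0.1175,0,0.04]]}}

```text
clock: 3.7
eef_pos: [441.6, 107.6, 91.2]
tcp_rot: [3.14, 0.001, 2.687]
contact_force: [-0.0, -0.8, -1.7]
opening: 0.635
grasp_force: 27.1
```

```bash
cat > look.py <<'E'
import sys,cv2,numpy as np
from rig import sensors, grab_frame, camera_params
for n in sys.argv[2:]:
    p=camera_params(n);im,d=grab_frame(n)
    f=f"pics/{n}{sys.argv[1]}";np.savez(f+".npz",im=im,d=d,K=p["camera_matrix"],T=p["world_from_camera"]);cv2.imwrite(f+".png",im[:,:,::-1])
s=sensors.sense();print(s["clock"],s["eef_pos"].round(1),s["tcp_rot"].round(4),s["contact_force"].round(1))
E
python3 look.py 2 wrist
```

```text
3.75 [441.5 107.8  91. ] [3.1405e+00 1.1000e-03 2.6880e+00] [-0.  -0.8 -1.6]
```

View pics/wrist2.png

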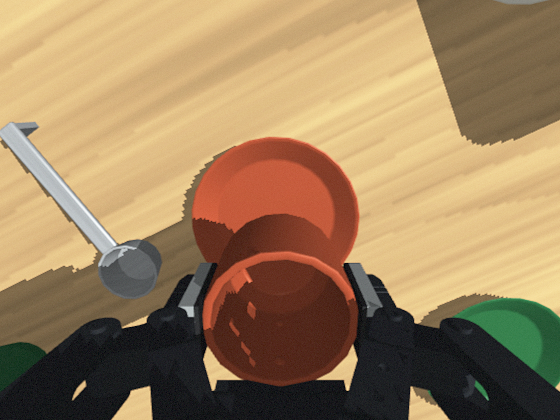

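The cup is held over its saucer. I fit the cup rim and the saucer rim in the same wrist cloud to get their relative offset.

```bash
cat > rel.py <<'E'
import sys,cv2
from h import *
P,im=cloud(sys.argv[1]);sx,sy,cz=map(float,sys.argv[2:5]);cx,cy=(float(sys.argv[5]),float(sys.argv[6])) if len(sys.argv)>5 else (sx,sy)
Q=P.reshape(-1,3);H=cv2.cvtColor(im,cv2.COLOR_RGB2HSV).reshape(-1,3)
zc=Q[:,2]
def fit(c,lo,hi,R,rm):
    c=np.array(c)
    for w in(rm,rm*.6,rm*.4,rm*.4):
        r=np.hypot(*(Q[:,:2]-c).T);m=(zc>lo)&(zc<hi)&(abs(r-R)<w);c=circ(Q[m,:2],c,R)
    a=np.degrees(np.arctan2(*(Q[m,:2]-c).T[::-1]));print(c.round(1),m.sum(),"sectors",(np.histogram(a,12,(-180,180))[0]>3).sum());return c
s=fit((sx,sy),10,18,54.5,12);k=fit((cx,cy),cz-3,cz+3,26.2,8)
print("cup-saucer",(k-s).round(1))
E
python3 rel.py pics/wrist2.npz 440.8 106.7 130
```

```text
[443.1 103.6] 3464 sectors 9
[441.  108.3] 3065 sectors 12
cup-saucer [-2.1  4.7]
```

Scaled: 0.064 m is 0.16, 0.063 m is 0.1575.

>>> {"op": "move_arm", "data": {"motion": [[0,0,0,-0.005,-0.0075,0.05,0.04],[0,0,0,-0.005,-0.0075,0.1125,0.04],[0,0,0,-0.005,-0.0075,0.1425,0.04],[0,0,0,-0.005,-0.0075,0.1525,0.04],[0,0,0,-0.005,-0.0075,0.1575,0.04],[0,0,0,-0.005,-0.0075,0.16,0.04],[0,0,0,-0.005,-0.0075,0.16,0.04]]}}

```text
clock: 4.62
eef_pos: [441.7, 103.7, 26.8]
tcp_rot: [3.141, 0.001, 2.688]
contact_force: [-0.6, -0.0, 1.5]
opening: 0.632
grasp_force: 27.2
```

Scaled: -0.1 m is -0.25, -0.045 m is -0.1125.

>>> {"op": "move_arm", "data": {"motion": [[0,0,0,0,0,0.0013,0.04],[0,0,0,0,0,0.0013,0.058],[0,0,0,0,0,0.0013,0.064],[0,0,0,0,0,0.0013,0.085],[0,0,0,0,0,0.0013,0.085],[0,0,0,0,0,0.0013,0.085],[0,0,0,0,0,-0.1125,0.085],[0,0,0,0,0,-0.25,0.085]]}}

```text
clock: 5.62
eef_pos: [440.2, 103.3, 126.6]
tcp_rot: [-3.14, -0.002, 2.688]
contact_force: [0.6, -0.3, 0.2]
opening: 0.994
grasp_force: 0.0
```

```bash
python3 look.py 3 wrist scene; python3 rel.py pics/wrist3.npz 441 105 63; python3 rel.py pics/scene3.npz 441 105 63
```

```text
5.725 [444.4 104.3 131. ] [3.1364 0.0064 2.6877] [ 1.  -1.1 -0.8]
[441.3 104.3] 3117 sectors 12
[440.7 103.7] 1510 sectors 12
cup-saucer [-0.6 -0.6]
[440.8 102.5] 168 sectors 10
[443.4 103.2] 118 sectors 12
cup-saucer [2.6 0.7]
```

View pics/wrist3.png

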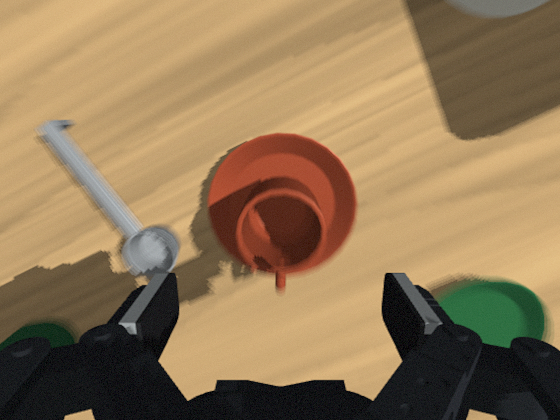

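Terracotta is placed within 3 mm. Green is next.

```bash
python3 - <<'E'
from plan import step
p=(441.3,103.1,126.3,154)
for q in [(464.3,-127.5,126.3,58)]: print(q,step(p,q));p=q
E
```

```text
(464.3, -127.5, 126.3, 58) [ 1.6755 -0.1218 -0.1972 -0.    ]
```

Scaled: -0.197 m is -0.4925, -0.187 m is -0.4675, 1.44 rad is 0.4584.

>>> {"op": "move_arm", "data": {"motion": [[0,0,0.0573,-0.025,-0.0375,0,0.085],[0,0,0.1146,-0.0625,-0.1,0,0.085],[0,0,0.1719,-0.1125,-0.175,0,0.085],[0,0,0.2292,-0.1625,-0.25,0,0.085],[0,0,0.2865,-0.2125,-0.3375,0,0.085],[0,0,0.3438,-0.2625,-0.4125,0,0.085],[0,0,0.4011,-0.29,-0.4675,0,0.085],[0,0,0.4584,-0.305,-0.4925,0,0.085]]}}

```text
clock: 6.72
eef_pos: [464.1, -128.2, 125.6]
tcp_rot: [-3.141, 0.0, 1.24]
contact_force: [0.9, -0.5, 0.0]
opening: 0.993
grasp_force: 0.0
```

Scaled: 0.235 rad is 0.0748.

>>> {"op": "move_arm", "data": {"motion": [[0,0,0.0382,0,0,0,0.085],[0,0,0.0748,0,0,0,0.085],[0,0,0.0748,0,0,0,0.085],[0,0,0.0748,0,0,0,0.085]]}}

```text
clock: 7.22
eef_pos: [464.4, -126.9, 126.0]
tcp_rot: [-3.141, 0.0, 1.015]
contact_force: [-0.1, 0.0, 0.8]
opening: 0.994
grasp_force: 0.0
```

```bash
cat > cupfit.py <<'E'
import sys
from h import *
P,im=cloud(sys.argv[1]);c=np.array([float(a) for a in sys.argv[2:4]])
Q=P.reshape(-1,3)
for w in(9,6,3,3):
    r=np.hypot(*(Q[:,:2]-c).T);m=(abs(Q[:,2]-58)<3)&(abs(r-26.2)<w);c=circ(Q[m,:2],c,26.2)
r=np.hypot(*(Q[:,:2]-c).T);h=(r>33)&(r<47)&(Q[:,2]>22)&(Q[:,2]<54)
print("cup",c.round(1),m.sum(),"handle",np.degrees(np.arctan2(*(np.median(Q[h,:2],0)-c)[::-1])).round(1),h.sum())
E
python3 look.py 4 wrist; python3 cupfit.py pics/wrist4.npz 464 -127
```

```text
7.275 [ 464.4 -126.9  126.1] [-3.1412e+00  1.0000e-04  1.0149e+00] [-0.5  0.5 -0. ]
cup [ 463.5 -127.7] 1449 handle 58.3 268
```

Scaled: 0.106 m is 0.265, 0.1 m is 0.25.

>>> {"op": "move_arm", "data": {"motion": [[0,0,0,-0.0025,0,0.125,0.085],[0,0,0,-0.0025,0,0.25,0.085],[0,0,0,-0.0025,0,0.265,0.085],[0,0,0,-0.0025,0,0.265,0.04],[0,0,0,-0.0025,0,0.265,0.04],[0,0,0,-0.0025,0,0.265,0.04],[0,0,0,-0.0025,0,0.265,0.04],[0,0,0,-0.0025,0,0.265,0.04]]}}

```text
clock: 8.28
eef_pos: [465.2, -128.2, 21.9]
tcp_rot: [3.139, -0.001, 1.013]
contact_force: [-0.7, 0.8, 8.5]
opening: 0.632
grasp_force: 27.2
```

Scaled: 0.26 m is 0.65, 0.21 m is 0.525.

>>> {"op": "move_arm", "data": {"motion": [[0,0,0,0,0,-0.05,0.04],[0,0,0,0,0,-0.125,0.04],[0,0,0,0.05,-0.005,-0.225,0.04],[0,0,0,0.15,-0.02,-0.225,0.04],[0,0,0,0.275,-0.035,-0.225,0.04],[0,0,0,0.4,-0.0525,-0.225,0.04],[0,0,0,0.525,-0.07,-0.225,0.04],[0,0,0,0.65,-0.085,-0.225,0.04]]}}

```text
clock: 9.28
eef_pos: [573.6, 112.4, 111.4]
tcp_rot: [3.14, -0.001, 1.013]
contact_force: [0.3, 0.2, -0.9]
opening: 0.631
grasp_force: 27.5
```

Scaled: 0.1015 m is 0.2538, 0.08 m is 0.2.

>>> {"op": "move_arm", "data": {"motion": [[0,0,0,0.1,-0.0125,0,0.04],[0,0,0,0.2,-0.025,0,0.04],[0,0,0,0.2538,-0.0335,0,0.04],[0,0,0,0.2538,-0.0335,0,0.04],[0,0,0,0.2538,-0.0335,0,0.04]]}}

```text
clock: 9.9
eef_pos: [614.5, 202.8, 110.3]
tcp_rot: [-3.141, 0.001, 1.013]
contact_force: [-0.3, 0.7, -1.7]
opening: 0.636
grasp_force: 27.5
```

```bash
python3 look.py 5 wrist; python3 rel.py pics/wrist5.npz 614.5 205 148 
```

```text
9.95 [614.5 202.6 110.2] [-3.1412e+00  1.0000e-03  1.0121e+00] [-0.8  0.9 -0.3]
[611.9 202.6] 3049 sectors 10
[614.6 202.5] 3857 sectors 12
cup-saucer [ 2.8 -0.1]
```

View pics/wrist5.png

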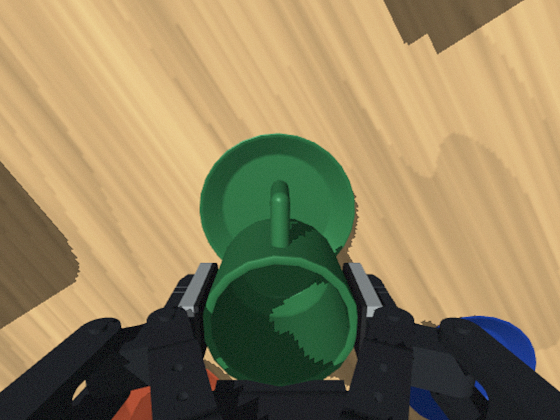

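Scaled: 0.083 m is 0.2075, 0.082 m is 0.205.

>>> {"op": "move_arm", "data": {"motion": [[0,0,0,0,-0.006,0.075,0.04],[0,0,0,0,-0.006,0.15,0.04],[0,0,0,0,-0.006,0.1875,0.04],[0,0,0,0,-0.006,0.2,0.04],[0,0,0,0,-0.006,0.205,0.04],[0,0,0,0,-0.006,0.2075,0.04],[0,0,0,0,-0.006,0.2075,0.04],[0,0,0,0,-0.006,0.2075,0.04]]}}

```text
clock: 10.95
eef_pos: [613.4, 205.3, 27.7]
tcp_rot: [3.141, -0.001, 1.013]
contact_force: [-0.2, 0.3, -2.0]
opening: 0.633
grasp_force: 27.5
```

Scaled: 0.0015 m is 0.0038, 0.001 m is 0.0025.

>>> {"op": "move_arm", "data": {"motion": [[0,0,0,0,0,0.0025,0.04],[0,0,0,0,0,0.0038,0.04],[0,0,0,0,0,0.0038,0.04]]}}

```text
clock: 11.32
eef_pos: [613.4, 205.4, 27.0]
tcp_rot: [3.141, -0.001, 1.013]
contact_force: [-3.6, -1.0, 9.6]
opening: 0.636
grasp_force: 28.4
```

Scaled: -0.1 m is -0.25, -0.045 m is -0.1125.

>>> {"op": "move_arm", "data": {"motion": [[0,0,0,0,0,-0.0013,0.058],[0,0,0,0,0,-0.0013,0.064],[0,0,0,0,0,-0.0013,0.085],[0,0,0,0,0,-0.0013,0.085],[0,0,0,0,0,-0.0013,0.085],[0,0,0,0,0,-0.1125,0.085],[0,0,0,0,0,-0.25,0.085],[0,0,0,0,0,-0.25,0.085]]}}

```text
clock: 12.32
eef_pos: [616.2, 206.2, 130.5]
tcp_rot: [3.136, -0.006, 1.013]
contact_force: [-0.5, -0.0, -0.0]
opening: 0.993
grasp_force: 0.0
```

```bash
python3 look.py 6 wrist; python3 rel.py pics/wrist6.npz 613 205 63
python3 - <<'E'
from plan import step
p=(612.8,204.5,126,58.2)
for q in [(400,50,126,-12),(352.1,-290,126,-12),(352.1,-290,20,-12),(352.1,-290,110,-12),(674,4,110,-12)]: print(q,step(p,q));p=q
E
```

```text
12.375 [614.6 205.6 128. ] [ 3.1389 -0.0033  1.0128] [ 0.4  0.4 -0.1]
[612.8 204.4] 3042 sectors 12
[612.9 205.2] 1434 sectors 12
cup-saucer [0.1 0.8]
(400, 50, 126, -12) [ 1.2252 -0.2434 -0.0994 -0.    ]
(352.1, -290, 126, -12) [ 0.      0.0238  0.3425 -0.    ]
(352.1, -290, 20, -12) [ 0.     0.    -0.     0.106]
(352.1, -290, 110, -12) [ 0.    0.   -0.   -0.09]
(674, 4, 110, -12) [ 0.      0.2537 -0.3545 -0.    ]
```

Scaled: -0.2434 m is -0.6085, -0.0994 m is -0.2485, 1.225 rad is 0.3899.

>>> {"op": "move_arm", "data": {"motion": [[0,0,0.0477,-0.05,-0.025,0,0.085],[0,0,0.1019,-0.15,-0.0625,0,0.085],[0,0,0.156,-0.25,-0.1,0,0.085],[0,0,0.2101,-0.35,-0.1375,0,0.085],[0,0,0.2642,-0.45,-0.175,0,0.085],[0,0,0.3183,-0.525,-0.2125,0,0.085],[0,0,0.3661,-0.5875,-0.2375,0,0.085],[0,0,0.3899,-0.6085,-0.2485,0,0.085]]}}

```text
clock: 13.38
eef_pos: [397.3, 50.4, 124.5]
tcp_rot: [3.14, 0.003, -0.216]
contact_force: [0.2, 0.2, -0.0]
opening: 0.993
grasp_force: 0.0
```

Scaled: 0.3425 m is 0.8563, 0.003 m is 0.0075.

>>> {"op": "move_arm", "data": {"motion": [[0,0,0,0.0075,0.125,0,0.085],[0,0,0,0.015,0.25,0,0.085],[0,0,0,0.025,0.375,0,0.085],[0,0,0,0.035,0.5,0,0.085],[0,0,0,0.045,0.65,0,0.085],[0,0,0,0.055,0.775,0,0.085],[0,0,0,0.0595,0.8563,0,0.085],[0,0,0,0.0595,0.8563,0,0.085]]}}

```text
clock: 14.38
eef_pos: [350.1, -289.8, 124.6]
tcp_rot: [-3.141, 0.001, -0.215]
contact_force: [-0.4, 1.0, -1.1]
opening: 0.997
grasp_force: 0.0
```

>>> {"op": "move_arm", "data": {"motion": [[0,0,0,0,0,0,0.085],[0,0,0,0,0,0,0.085]]}}

```text
clock: 14.62
eef_pos: [350.9, -287.3, 125.4]
tcp_rot: [-3.141, 0.001, -0.211]
contact_force: [0.4, -0.3, 0.6]
opening: 0.994
grasp_force: 0.0
```

```bash
python3 look.py 7 wrist; python3 cupfit.py pics/wrist7.npz 352 -290
```

```text
14.675 [ 351.1 -287.4  125.5] [-3.1412e+00  6.0000e-04 -2.1090e-01] [ 0.3 -1.4 -0.1]
cup [ 351.6 -291. ] 1455 handle -14.0 263
```

Scaled: 0.1055 m is 0.2638, 0.001 m is 0.0025, 0.033 rad is 0.0105.

>>> {"op": "move_arm", "data": {"motion": [[0,0,0.0105,0.0025,0.0085,0.125,0.085],[0,0,0.0105,0.0025,0.0085,0.25,0.085],[0,0,0.0105,0.0025,0.0085,0.2638,0.085],[0,0,0.0105,0.0025,0.0085,0.2638,0.04],[0,0,0.0105,0.0025,0.0085,0.2638,0.04],[0,0,0.0105,0.0025,0.0085,0.2638,0.04],[0,0,0.0105,0.0025,0.0085,0.2638,0.04],[0,0,0.0105,0.0025,0.0085,0.2638,0.04]]}}

```text
clock: 15.68
eef_pos: [352.5, -292.8, 22.0]
tcp_rot: [3.14, -0.003, -0.245]
contact_force: [0.7, 2.8, 10.1]
opening: 0.632
grasp_force: 28.7
```

```bash
python3 - <<'E'
from rig import sensors
from plan import step
s=sensors.sense();e=s["eef_pos"];print(e)
p=(*e[:2],20,-14)
print(step(p,(674,3.5,110,-14)))
E
```

```text
[ 352.48231219 -292.76078574   21.97395189]
[ 0.      0.2403 -0.3652 -0.09  ]
```

Scaled: -0.236 m is -0.59, -0.09 m is -0.225.

>>> {"op": "move_arm", "data": {"motion": [[0,0,0,0,0,-0.05,0.04],[0,0,0,0,0,-0.125,0.04],[0,0,0,0.025,-0.0375,-0.225,0.04],[0,0,0,0.0875,-0.1325,-0.225,0.04],[0,0,0,0.1625,-0.2475,-0.225,0.04],[0,0,0,0.2375,-0.36,-0.225,0.04],[0,0,0,0.3125,-0.475,-0.225,0.04],[0,0,0,0.3875,-0.59,-0.225,0.04]]}}

```text
clock: 16.68
eef_pos: [560.4, -99.4, 111.5]
tcp_rot: [3.142, -0.002, -0.245]
contact_force: [0.7, -0.4, -1.5]
opening: 0.635
grasp_force: 27.7
```

Scaled: -0.1292 m is -0.323, -0.114 m is -0.285.

>>> {"op": "move_arm", "data": {"motion": [[0,0,0,0.075,-0.1125,0,0.04],[0,0,0,0.1375,-0.21,0,0.04],[0,0,0,0.1875,-0.285,0,0.04],[0,0,0,0.2133,-0.323,0,0.04],[0,0,0,0.2133,-0.323,0,0.04],[0,0,0,0.2133,-0.323,0,0.04]]}}

```text
clock: 17.42
eef_pos: [672.0, 3.0, 110.3]
tcp_rot: [3.141, 0.001, -0.246]
contact_force: [-0.4, -0.1, -1.3]
opening: 0.636
grasp_force: 27.7
```

```bash
python3 look.py 8 wrist; python3 rel.py pics/wrist8.npz 674 4 148 
```

```text
17.475 [672.    2.8 110.3] [ 3.1411e+00  8.0000e-04 -2.4610e-01] [ 0.4  0.6 -1. ]
[670.1   4.3] 3062 sectors 9
[671.2   3.4] 3708 sectors 12
cup-saucer [ 1.  -0.9]
```

View pics/wrist8.png

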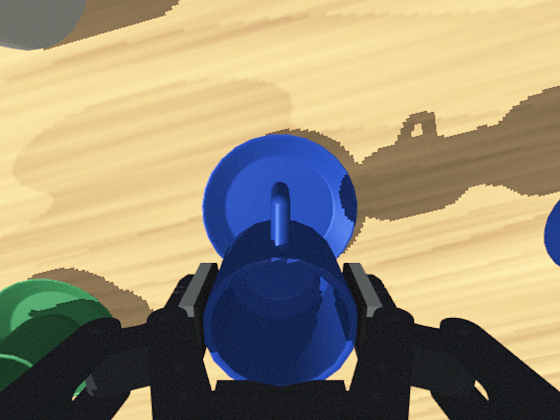

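Scaled: 0.0835 m is 0.2088, -0.001 m is -0.0025.

>>> {"op": "move_arm", "data": {"motion": [[0,0,0,0,-0.0025,0.075,0.04],[0,0,0,0,-0.0025,0.15,0.04],[0,0,0,0,-0.0025,0.1875,0.04],[0,0,0,0,-0.0025,0.2,0.04],[0,0,0,0,-0.0025,0.205,0.04],[0,0,0,0,-0.0025,0.2075,0.04],[0,0,0,0,-0.0025,0.2088,0.04],[0,0,0,0,-0.0025,0.2088,0.04]]}}

```text
clock: 18.48
eef_pos: [673.6, 4.9, 27.2]
tcp_rot: [-3.141, -0.001, -0.245]
contact_force: [0.3, 0.5, -1.3]
opening: 0.639
grasp_force: 27.7
```

Scaled: 0.001 m is 0.0025, 0.0005 m is 0.0013.

>>> {"op": "move_arm", "data": {"motion": [[0,0,0,0,0,0.0013,0.04],[0,0,0,0,0,0.0025,0.04],[0,0,0,0,0,0.0025,0.04]]}}

```text
clock: 18.85
eef_pos: [673.7, 4.9, 27.0]
tcp_rot: [-3.141, -0.001, -0.245]
contact_force: [-3.3, 1.5, 9.0]
opening: 0.63
grasp_force: 28.3
```

>>> {"op": "move_arm", "data": {"motion": [[0,0,0,0,0,-0.0013,0.058],[0,0,0,0,0,-0.0013,0.064],[0,0,0,0,0,-0.0013,0.085],[0,0,0,0,0,-0.0013,0.085],[0,0,0,0,0,-0.0013,0.085],[0,0,0,0,0,-0.1125,0.085],[0,0,0,0,0,-0.25,0.085],[0,0,0,0,0,-0.25,0.085]]}}

```text
clock: 19.85
eef_pos: [676.6, 4.9, 130.8]
tcp_rot: [-3.14, -0.008, -0.245]
contact_force: [0.3, -0.1, -0.2]
opening: 0.995
grasp_force: 0.0
```

```bash
python3 look.py 9 wrist; python3 rel.py pics/wrist9.npz 673 5 63
python3 - <<'E'
from plan import step
p=(672.5,5,126,-14)
for q in [(430,-150,126,-7),(526.5,-378.5,126,-2),(526.5,-378.5,20,-2)]: print(q,step(p,q));p=q
E
```

```text
19.9 [674.9   4.9 128.2] [-3.1405 -0.0043 -0.2452] [-0.  -0.1 -0.1]
[672.    4.2] 2982 sectors 12
[672.8   6.3] 1446 sectors 12
cup-saucer [0.8 2.1]
(430, -150, 126, -7) [-0.1222 -0.1978  0.2091 -0.    ]
(526.5, -378.5, 126, -2) [-0.0873  0.1236  0.215  -0.    ]
(526.5, -378.5, 20, -2) [ 0.     0.    -0.     0.106]
```

Scaled: 0.209 m is 0.5225, -0.198 m is -0.495, -0.12 rad is -0.0382.

>>> {"op": "move_arm", "data": {"motion": [[0,0,-0.0064,-0.0625,0.065,0,0.085],[0,0,-0.0127,-0.15,0.1575,0,0.085],[0,0,-0.0191,-0.2375,0.25,0,0.085],[0,0,-0.0255,-0.325,0.3425,0,0.085],[0,0,-0.0318,-0.4,0.425,0,0.085],[0,0,-0.0382,-0.4625,0.4875,0,0.085],[0,0,-0.0382,-0.495,0.5225,0,0.085],[0,0,-0.0382,-0.495,0.5225,0,0.085]]}}

```text
clock: 20.9
eef_pos: [429.8, -150.1, 125.4]
tcp_rot: [-3.141, 0.001, -0.127]
contact_force: [0.9, -0.1, -0.7]
opening: 0.992
grasp_force: 0.0
```

Scaled: 0.215 m is 0.5375, 0.205 m is 0.5125, -0.09 rad is -0.0286.

>>> {"op": "move_arm", "data": {"motion": [[0,0,-0.0095,0.0375,0.0625,0,0.085],[0,0,-0.0191,0.1,0.175,0,0.085],[0,0,-0.0286,0.175,0.3,0,0.085],[0,0,-0.0286,0.25,0.425,0,0.085],[0,0,-0.0286,0.295,0.5125,0,0.085],[0,0,-0.0286,0.309,0.5375,0,0.085],[0,0,-0.0286,0.309,0.5375,0,0.085],[0,0,-0.0286,0.309,0.5375,0,0.085]]}}

```text
clock: 21.9
eef_pos: [526.1, -377.0, 125.4]
tcp_rot: [-3.141, 0.001, -0.034]
contact_force: [0.5, 0.6, 0.8]
opening: 0.991
grasp_force: 0.0
```

```bash
python3 look.py 10 wrist; python3 cupfit.py pics/wrist10.npz 526 -378
```

```text
21.95 [ 526.2 -377.1  125.7] [-3.1409e+00  6.0000e-04 -3.4300e-02] [-0.2  0.5  0.2]
cup [ 526.  -379.2] 1445 handle -178.9 151
```

View pics/wrist10.png

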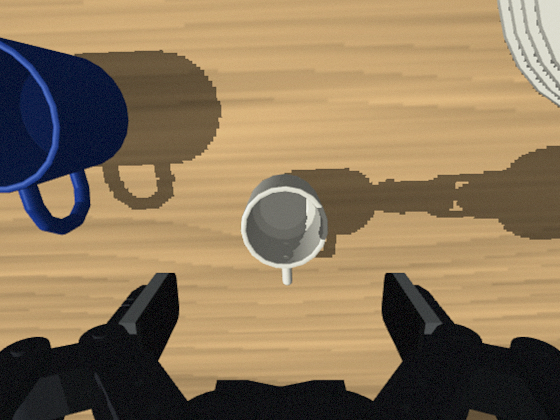

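The white cup is at (285,227), 2 mm off centre, and the mug is well clear on the left. I grip it.

Scaled: 0.1055 m is 0.2638, 0.1 m is 0.25, -0.05 rad is -0.0159.

>>> {"op": "move_arm", "data": {"motion": [[0,0,-0.0159,0,0.005,0.125,0.085],[0,0,-0.0159,0,0.005,0.25,0.085],[0,0,-0.0159,0,0.005,0.2638,0.085],[0,0,-0.0159,0,0.005,0.2638,0.04],[0,0,-0.0159,0,0.005,0.2638,0.04],[0,0,-0.0159,0,0.005,0.2638,0.04],[0,0,-0.0159,0,0.005,0.2638,0.04],[0,0,-0.0159,0,0.005,0.2638,0.04]]}}

```text
clock: 22.95
eef_pos: [527.6, -381.3, 22.7]
tcp_rot: [3.14, -0.003, 0.015]
contact_force: [-0.5, 2.0, 8.0]
opening: 0.631
grasp_force: 27.1
```

```bash
python3 - <<'E'
from rig import sensors
from plan import step
import numpy as np
s=sensors.sense();e=s["eef_pos"];print(e,s["tcp_rot"])
p=(*e[:2],20,np.degrees(s["tcp_rot"][2]))
for q in [(410,-160,130,30),(337.5,307.5,130,60)]: print(step(p,q));p=q
E
```

```text
[ 527.62970429 -381.25008317   22.65700172] [ 3.13977683e+00 -2.92643713e-03  1.46315879e-02]
[-0.509  -0.1144 -0.2229 -0.11  ]
[-0.5236  0.171  -0.4411 -0.    ]
```

Scaled: -0.223 m is -0.5575, -0.1144 m is -0.286, -0.25 rad is -0.0796.

>>> {"op": "move_arm", "data": {"motion": [[0,0,0,0,0,-0.05,0.04],[0,0,0,0,0,-0.15,0.04],[0,0,-0.0159,-0.0125,-0.025,-0.275,0.04],[0,0,-0.0477,-0.05,-0.1,-0.275,0.04],[0,0,-0.0796,-0.105,-0.205,-0.275,0.04],[0,0,-0.1114,-0.165,-0.32,-0.275,0.04],[0,0,-0.1401,-0.225,-0.44,-0.275,0.04],[0,0,-0.1623,-0.286,-0.5575,-0.275,0.04]]}}

```text
clock: 23.95
eef_pos: [408.0, -158.2, 131.7]
tcp_rot: [3.14, -0.001, 0.527]
contact_force: [0.8, 1.3, -1.2]
opening: 0.631
grasp_force: 27.2
```

Scaled: -0.395 m is -0.9875, -0.355 m is -0.8875, -0.52 rad is -0.1655.

>>> {"op": "move_arm", "data": {"motion": [[0,0,-0.0223,0.05,-0.13,0,0.04],[0,0,-0.0446,0.1,-0.26,0,0.04],[0,0,-0.0668,0.15,-0.39,0,0.04],[0,0,-0.0891,0.2,-0.5175,0,0.04],[0,0,-0.1114,0.25,-0.645,0,0.04],[0,0,-0.1337,0.3,-0.775,0,0.04],[0,0,-0.1528,0.345,-0.8875,0,0.04],[0,0,-0.1655,0.3825,-0.9875,0,0.04]]}}

```text
clock: 24.95
eef_pos: [343.1, 261.4, 131.9]
tcp_rot: [3.14, -0.002, 1.047]
contact_force: [0.4, -0.0, -1.5]
opening: 0.633
grasp_force: 27.2
```

```bash
python3 - <<'E'
from rig import sensors
from plan import step
import numpy as np
s=sensors.sense();e=s["eef_pos"];print(e,s["tcp_rot"],s["grasp_force"],s["qvel"].round(2))
p=(*e,np.degrees(s["tcp_rot"][2]))
print(step(p,(337.5,307.5,110,60)))
E
```

```text
[343.09048763 261.42720724 131.86919811] [ 3.14045978e+00 -2.36037365e-03  1.04731226e+00] 27.200898431619862 [ 0.72  0.21 -0.28 -0.    0.07  0.42]
[ 0.0001  0.0371 -0.0279  0.0219]
```

Scaled: 0.038 m is 0.095, -0.029 m is -0.0725.

>>> {"op": "move_arm", "data": {"motion": [[0,0,0,0.05,-0.0375,0.025,0.04],[0,0,0,0.08,-0.06,0.05,0.04],[0,0,0,0.095,-0.0725,0.05,0.04],[0,0,0,0.095,-0.0725,0.05,0.04],[0,0,0,0.095,-0.0725,0.05,0.04],[0,0,0,0.095,-0.0725,0.05,0.04]]}}

```text
clock: 25.7
eef_pos: [337.3, 306.1, 110.5]
tcp_rot: [3.141, -0.0, 1.044]
contact_force: [-0.3, -0.2, -0.8]
opening: 0.63
grasp_force: 27.2
```

```bash
python3 look.py 11 wrist; python3 rel.py pics/wrist11.npz 337.5 307 148 
```

```text
25.75 [337.3 306.2 110.5] [ 3.1415e+00 -2.0000e-04  1.0440e+00] [ 0.8  0.7 -0.9]
[334.  305.2] 3051 sectors 10
[336.8 304.7] 3181 sectors 12
cup-saucer [ 2.8 -0.5]
```

View pics/wrist11.png

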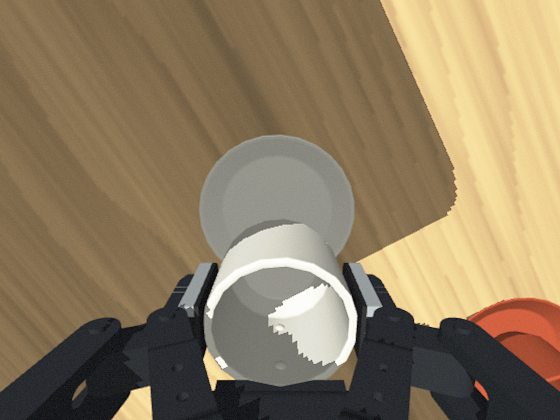

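Scaled: 0.083 m is 0.2075, -0.0025 m is -0.0063.

>>> {"op": "move_arm", "data": {"motion": [[0,0,0,0,-0.0063,0.075,0.04],[0,0,0,0,-0.0063,0.15,0.04],[0,0,0,0,-0.0063,0.1875,0.04],[0,0,0,0,-0.0063,0.2,0.04],[0,0,0,0,-0.0063,0.205,0.04],[0,0,0,0,-0.0063,0.2075,0.04],[0,0,0,0,-0.0063,0.2075,0.04],[0,0,0,0,-0.0063,0.2075,0.04]]}}

```text
clock: 26.75
eef_pos: [335.2, 308.1, 27.7]
tcp_rot: [3.141, -0.001, 1.045]
contact_force: [-0.5, 0.3, 1.7]
opening: 0.636
grasp_force: 27.4
```

Contact is made, so I release and rise.

Scaled: -0.1 m is -0.25, -0.045 m is -0.1125.

>>> {"op": "move_arm", "data": {"motion": [[0,0,0,0,0,0.0013,0.04],[0,0,0,0,0,0.0013,0.058],[0,0,0,0,0,0.0013,0.064],[0,0,0,0,0,0.0013,0.085],[0,0,0,0,0,0.0013,0.085],[0,0,0,0,0,0.0013,0.085],[0,0,0,0,0,-0.1125,0.085],[0,0,0,0,0,-0.25,0.085]]}}

```text
clock: 27.75
eef_pos: [334.2, 307.2, 127.6]
tcp_rot: [-3.141, 0.003, 1.045]
contact_force: [1.0, 0.2, -0.0]
opening: 0.996
grasp_force: 0.0
```

Scaled: -0.05 m is -0.125.

>>> {"op": "move_arm", "data": {"motion": [[0,0,0,0,0,-0.125,0.085],[0,0,0,0,0,-0.125,0.085],[0,0,0,0,0,-0.125,0.085],[0,0,0,0,0,-0.125,0.085]]}}

```text
clock: 28.25
eef_pos: [334.1, 307.2, 176.0]
tcp_rot: [-3.141, 0.003, 1.045]
contact_force: [0.9, -0.3, 0.5]
opening: 0.995
grasp_force: 0.0
```

```bash
python3 look.py 12 wrist scene side; python3 rel.py pics/wrist12.npz 335 307 63
for a in "441 105" "613 205" "672 5" "336 306"; do python3 rel.py pics/scene12.npz $a 63|tail -1; done
```

```text
28.4 [334.5 307.5 176.2] [-3.1410e+00  2.0000e-03  1.0448e+00] [ 0.5  0.6 -0.3]
[335.1 307.4] 2316 sectors 12
[333.9 306.9] 1021 sectors 12
cup-saucer [-1.2 -0.6]
cup-saucer [3.1 1.1]
cup-saucer [1.1 1.1]
cup-saucer [0.3 4.4]
cup-saucer [-0.6 -1. ]
```

View pics/scene12.png

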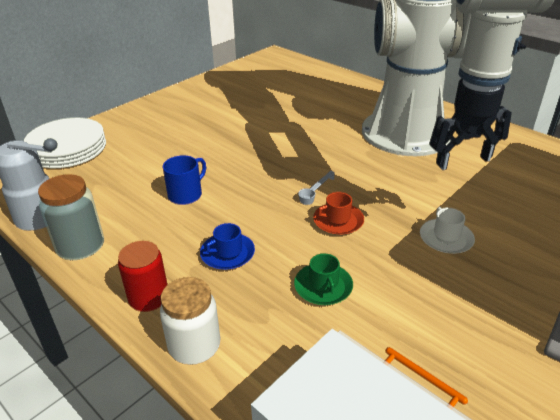

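All four cups stand upright on their own saucers: red at (338,210), white (449,225), blue (227,240) and green (323,272). They are centred within 5 mm, and the mug and scoop have not moved.

```bash
python3 -c "
from rig import order
print(order.sign_off())"
```

```text
the job is handed in; nothing more can be done
None
```

I placed all four cups upright on the saucers of their own colours, each centred within about 5 mm by the camera fits, left the mug and scoop where they were, and handed the job in at about 28 s; no verdict came back.

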